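# Screw the lid of the flux canister down snug

### The job

The lid of the flux canister on the base board is only loosely started on its thread. Screw it down clockwise until its seal takes up and the lid is properly snug, about half a newton metre by hand, but do not overtighten it and crush the seal; then let go. Leave the nail carton and the tape measure where they are.

Things in the scene. Friction and masses are not known exactly. Their poses are not given: they have to be found in the camera images.
- canister: Grey round steel canister, 80 mm in diameter, strapped upright to a 110 x 110 x 15 mm plywood board that is fixed to the worktop, so it cannot turn or shift. Origin: centre of the board's underside, on the worktop; z up along the canister's axis. Its sloping shoulder is at full width (radius 40 mm) 85 mm above the worktop and meets the 50 mm neck at 97 mm.
- lid: Round black ribbed screw lid, 62 mm in diameter, 26 mm high, on the neck; the only part of the canister that moves. Origin: centre of its underside, on the canister's axis, 109 to 110 mm above the worktop at the start; z up, x towards the small raised bar on its top. Right-hand thread: clockwise seen from above closes it and sinks it by 1 mm a radian.
- lid_top (a point): Centre of the lid's flat top, 26 mm above the lid's origin, on the axis it turns about. Fingers beside the lid that reach 31 mm below this point still clear the canister's shoulder. Let go when tight, the springy seal eases the lid back by up to 0.6 rad; this does not matter.
- neck_mouth (a point): Centre of the canister's mouth, in the lid, 124 mm above the worktop. A hidden rubber seal meets the lid after 1 to 4.3 rad of turning, different every time. Till then it takes 0.05 N m, then 0.1 N m and about 1 more a radian, some 0.2 less if read at a stop. Snug: 0.35 to 0.8 N m turning (15 to 40 N on the seal); 0.95 N m (50 N) crushes it.
- nail_box_2: Blue nail carton, 66 x 108 x 40 mm, a bystander left of the canister. Origin: centre of its underside.
- tape_measure: Yellow tape measure, 32 x 78 x 59 mm, a bystander right of the canister. Origin: centre of its underside.

How it is judged:
On the way:
1. the lid is tightened to snug: the seal resists it with more than 15 N (contact force between canister and lid above 15 N), for 0.1 s.
At the end, for the whole second after the job is handed in: The lid has been tightened to snug (at least about 0.35 N m, 15 N on the seal), is let go, at rest and still bears on its seal with more than 1 N (contact force between canister and lid above 1 N and angular speed of lid below 0.05 rad/s); the robot touches nothing.
It fails at once if the lid is overtightened: the seal resists it with more than 50 N (over about 0.95 N m) (contact force between canister and lid above 50 N).
It fails at once if the nail carton or the tape measure is moved by more than 20 mm (distance of any of nail_box_2, tape_measure from where it was at the start of the episode above 0.02 m).
It also fails if it takes over 58 s, if anything falls off the work surface, if the arm or the gripper's body presses on something with over 40 N, if the wrist force passes 120 N, or if a joint passes its speed limit or range.

### The arm

A 6-joint arm with a two-finger parallel gripper is mounted at the origin on the work surface; the furniture and walls round the work are solid. World frame = base frame: x ahead of the robot, y to its left, z up, the work surface at z = 0. Lengths are in m, angles in rad, forces in N, time in s.
With the tool pointing down it reaches from about 0.225 to 0.875 m from the base axis. Payload 3.4 kg.
Tool frame: the origin (TCP) lies between the finger pads; the fingertips stand 22 mm ahead of it and the grasp point (between the pads) lies 3 mm ahead of it (manip.finger_overhang is the distance from the TCP to the fingertips, in m); z points along the fingers, y is the line along which they close (so a half turn about z gives the same grasp; the last joint's range is limited). The gripper opens to 85 mm and grips with 20 to 120 N. Pads are 22 mm wide; open, the fingers measure 114 mm over their backs; the gripper's body (76 mm by 85 mm) begins 54 mm behind the grasp point. The pads swing forward as they close: fully open they stand 13 mm farther back than shut.
Start: joints at [-0.888, 0.276, 1.505, -0, 1.361, -0.121], TCP at [0.414, -0.399, 0.216] pointing down, gripper open.
Joint ranges: [-2.89, 2.89], [-0.75, 2.08], [0.22, 2.7], [-1.18, 4.32], [0.11, 2.71], [-2.7, 2.7]. Speed limits (rad/s): [2.57, 2.57, 3.14, 3.14, 3.14, 3.14].

### API

Orientations are given as a unit quaternion [w, x, y, z].
In Python, from rig import get_state, eyes, order, manip gives the robot as it stands.
- The arm moves only by the tool drive_tool, never from a script. Its argument "rows" is a list of rows, each a list of 4 numbers: the shift along the tool's x, y, z in units of 25 mm (1.0 is 25 mm), then the turn about the tool's z in units of 6 degrees (1.0 is 6 degrees). A call has exactly 8 rows; each row is the pose to reach, as a shift and turn from the pose commanded when the call began, along the tool's axes at that moment; what a row does not reach only later rows make up. A row lasts 1/12 s, in which the tool goes at most 41.7 mm and 7.16 degrees, less where a joint would pass 70% of its speed; a pose out of reach is approached as far as the arm can. A call with a gripper value outside its range is refused whole. "grip" is the finger opening in mm, from 0 to 85.4, set as the call begins (left out, the last holds). The fingers move at their own pace and stop on an object; "newtons" is the grip in N (left out, the last holds). Time passes only in rows, so rows that repeat a pose let the fingers close, or fill a call up. It gives the time, the measured TCP pose, the force, the opening and the grip force at its end, in the units of the state.
- get_state(): the state, without advancing time (a new reading comes with each control period).
- eyes.get_image(name): name is "scene" or "top"; returns (picture, depth): 400x640x3 uint8, red, green, blue; 400x640 float32, m along the optical axis (not along the pixel's ray), 0 where there is no reading.
- eyes.camera_info(name): a dict with "fx", "fy", "cx", "cy" (pixels), "R" (3x3) and "t" (3): a world point X has camera coordinates R X + t. Camera axes: x right, y down, z forward; pixel columns grow to the right and rows downward; lengths in m; the calibration is good to about 2 mm. A picture is of the moment at which its call begins. camera_info takes no time and is no camera call.
- order.sign_off(): hands the job in; it is judged then, once.
The state is a dict: "clock": time; "qpos": joint angles; "qd": joint speeds; "effort": joint torques, N m; "position": TCP position; "ee_rot": TCP orientation; "contact_force": force on the tool from outside, world axes, zero at the start; "moment": the same for the moment, N m; "width": finger opening in m; "gripper_force": force on a finger pad.
Only numpy, scipy, OpenCV 4.12 (cv2) and the standard library are available. Lean on these libraries where they do the work, as an engineer would, in place of code of your own. Each camera call takes 0.05 s, during which the arm holds its last target. There are 200 camera calls.

## Working session

There is one attempt and no reset: what is moved stays moved. The work goes in short steps, Python scripts to look and compute and a tool call to move; the robot and the scene stay as the last step left them, time stands still between calls to the robot, and variables do not carry over. Pictures are saved under pics/ and viewed, at most 10 in all, crops included, and the job is handed in when it is done.

Besides the shell and the picture viewer there is one more tool, called after "Emit:" by a JSON object that holds its "op" and its "data". drive_tool: Moves the arm, as the interface text tells. Its arguments: {"type":"object","properties":{"rows":{"type":"array","items":{"type":"array","items":{"type":"number"}}},"grip":{"type":"number"},"newtons":{"type":"number"}},"required":["rows"]}

```bash
mkdir -p pics; python3 - <<'E'
from rig import get_state, eyes, order, manip
import cv2,numpy as np
s=get_state();print({k:np.round(v,3).tolist() for k,v in s.items()})
for n in("scene","top"):
    p,d=eyes.get_image(n);np.savez(f"{n}0.npz",p=p,d=d)
    cv2.imwrite(f"pics/{n}0.png",p[:,:,::-1]);c=eyes.camera_info(n);print(n,{k:np.round(v,3).tolist() for k,v in c.items()})
E
```

```text
{'clock': 0.0, 'qpos': [-0.888, 0.277, 1.506, -0.0, 1.361, -0.121], 'qd': [-0.0, 0.001, -0.002, -0.002, -0.0, -0.0], 'effort': [-0.001, -41.678, -24.58, -0.001, 0.011, 0.0], 'position': [0.414, -0.399, 0.215], 'ee_rot': [-0.001, 0.92, 0.391, -0.0], 'contact_force': [-0.104, -0.424, 0.153], 'moment': [0.005, -0.019, -0.018], 'gripper_force': 0.0, 'width': 0.085}
scene {'fx': 384.01, 'fy': 384.01, 'cx': 315.687, 'cy': 201.583, 'R': [[-0.508, -0.862, 0.001], [-0.641, 0.376, -0.669], [0.576, -0.341, -0.743]], 't': [0.262, 0.4, 0.762]}
top {'fx': 461.45, 'fy': 461.45, 'cx': 315.505, 'cy': 194.775, 'R': [[-0.01, -1.0, 0.001], [-0.998, 0.01, -0.066], [0.066, -0.002, -0.998]], 't': [0.04, 0.52, 1.074]}
```

View pics/top0.png

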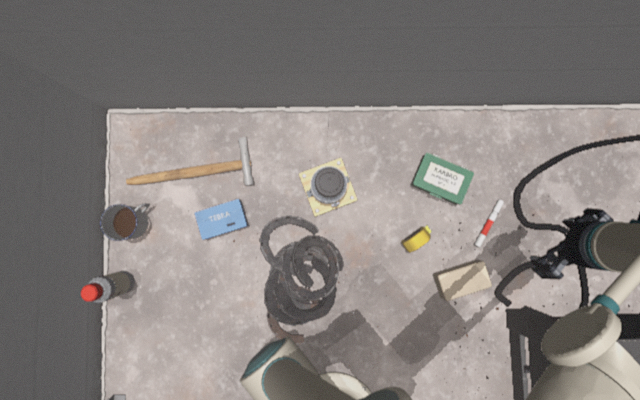

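View pics/scene0.png

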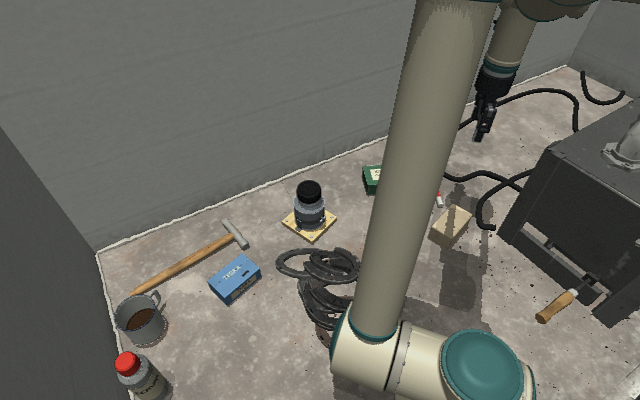

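The top view shows the lid at about (329,183) on its yellow board, with the tape at (417,239), the blue box at (221,218) and a coiled hose between the arm and the canister. The scene view shows the lid at about (309,190).

```bash
cat > h.py <<'E'
import numpy as np,cv2
from rig import get_state, eyes
def pts(n,d):
    c=eyes.camera_info(n);v,u=np.mgrid[:400,:640]
    P=np.stack([(u-c["cx"])/c["fx"]*d,(v-c["cy"])/c["fy"]*d,d],-1)
    return (P-np.array(c["t"]))@np.array(c["R"])
def ray(n,uv,z):
    c=eyes.camera_info(n);R=np.array(c["R"]);o=-R.T@np.array(c["t"])
    r=R.T@np.array([(uv[0]-c["cx"])/c["fx"],(uv[1]-c["cy"])/c["fy"],1]);return o+r*(z-o[2])/r[2]
E
python3 - <<'E'
from h import *
for n,(u,v) in(("top",(329,183)),("scene",(309,190))):
    f=np.load(n+"0.npz");W=pts(n,f["d"])
    m=np.zeros((400,640),bool);m[v-45:v+45,u-45:u+45]=1
    m&=(abs(W[...,2]-.136)<.006)&(f["d"]>0)
    q=W[m];(cx,cy),r=cv2.minEnclosingCircle(q[:,:2].astype(np.float32))
    vv,uu=np.nonzero(m);(a,b),(e,g),_=cv2.fitEllipse(cv2.convexHull(np.c_[uu,vv].astype(np.int32)))
    print(n,m.sum(),np.median(q,0).round(4),q.mean(0).round(4),cx,cy,r,(a,b,e,g),ray(n,(a,b),.136).round(4))
    for nm,lo,hi in(("high",.03,.4),):
        k=(W[...,2]>lo)&(f["d"]>0)&(np.hypot(W[...,0]-q[:,0].mean(),W[...,1]-q[:,1].mean())<.2)
        lab,L,st,ce=cv2.connectedComponentsWithStats(k.astype(np.uint8))
        for i in range(1,lab):
            if st[i,4]>20:p=W[L==i];print(st[i],p.min(0).round(3),p.max(0).round(3))
    p=f["p"][v-40:v+40,u-50:u+50,::-1];cv2.imwrite(f"pics/{n}c.png",cv2.resize(np.clip(p*1.6,0,255).astype(np.uint8),(700,560),interpolation=cv2.INTER_CUBIC))
E
```

```text
top 658 [0.5406 0.0059 0.136 ] [0.5402 0.0058 0.1359] 0.5400343537330627 0.005350160878151655 0.031536784023046494 (329.06903076171875, 181.52737426757812, 28.723426818847656, 29.087770462036133) [0.54   0.0057 0.136 ]
[ 296    0   82  105 6245] [ 0.732 -0.047  0.03 ] [0.736 0.058 0.54 ]
[ 310  166   37   41 1123] [ 0.492 -0.034  0.034] [0.58  0.047 0.143]
[259 218  25  37 314] [0.385 0.111 0.03 ] [0.466 0.164 0.072]
[ 277  234   63   40 1350] [ 0.34  -0.018  0.03 ] [0.428 0.124 0.09 ]
scene 420 [0.5391 0.0114 0.1363] [0.5566 0.011  0.1359] 0.6220152974128723 0.018214473500847816 0.11498740315437317 (291.4302978515625, 171.56982421875, 33.097530364990234, 71.51506042480469) [0.6145 0.0163 0.136 ]
[  213     0    92   184 12266] [ 0.728 -0.087  0.03 ] [0.739 0.11  0.541]
[ 293  180   33   47 1220] [ 0.49  -0.034  0.03 ] [0.576 0.052 0.14 ]
[333 246  21  14 135] [ 0.357 -0.012  0.047] [0.406 0.023 0.063]
[303 250  40  16 296] [0.357 0.019 0.03 ] [0.427 0.11  0.085]
[275 253  16  13 126] [0.413 0.112 0.03 ] [0.467 0.163 0.061]
```

View pics/topc.png

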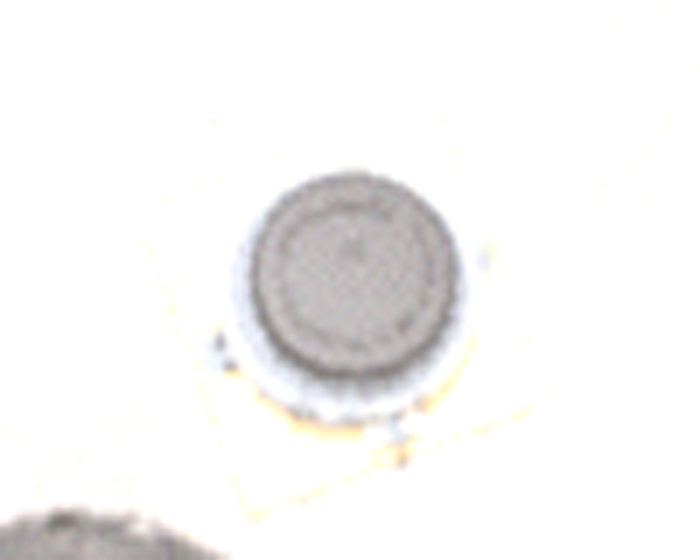

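The lid's top centre is at about (0.540, 0.006, 0.136). I'll pre-wind joint 6 to its negative end while travelling, so one sweep of about 5 rad is available.

Emit:
{"op": "drive_tool", "data": {"rows": [[1.2,-0.6,0,-1.1],[2.4,-1.2,0,-2.2],[3.6,-1.8,0,-3.3],[4.8,-2.4,0,-4.4],[6,-3,0,-5.5],[7.2,-3.6,0,-6.6],[8.4,-4.2,0,-7.7],[9.6,-4.8,0,-8.8]], "grip": 85, "newtons": 40}}

```text
clock: 0.77
position: [0.4941, -0.1413, 0.2155]
ee_rot: [-0.0, 0.648, 0.761, -0.0]
contact_force: [1.5, -0.4, -0.8]
width: 0.0852
gripper_force: 0.0
```

```bash
cat >> h.py <<'E'
def rel(x,y,z):
    from scipy.spatial.transform import Rotation as Ro
    s=get_state();w,a,b,c=s["ee_rot"];R=Ro.from_quat([a,b,c,w]).as_matrix()
    print("t",round(s["clock"],2),"units",(R.T@(np.array([x,y,z])-s["position"])/.025).round(3),"pos",np.round(s["position"],4),"yaw",np.arctan2(R[1,0],R[0,0]).round(3),"q",np.round(s["qpos"],3),"F",np.round(s["contact_force"],1),"M",np.round(s["moment"],3),"w",s["width"],s["gripper_force"])
E
python3 - <<'E'
from h import *
from rig import manip
print(manip.finger_overhang)
rel(.54,.006,.216)
f=np.load("scene0.npz");m=np.zeros((400,640),np.uint8);m[170:215,285:335]=(f["p"][170:215,285:335].max(2)<50)
n,L,st,ce=cv2.connectedComponentsWithStats(m);i=1+st[1:,4].argmax();print(st[i])
W=pts("scene",f["d"]);k=(L==i)&(f["d"]>0);q=W[k&(W[...,2]>.134)&(W[...,2]<.139)&(W[...,0]<.6)];print(len(q),q.min(0),q.max(0))
E
```

```text
0.022
t 0.77 units [ 5.524  2.752 -0.02 ] pos [ 0.4941 -0.1413  0.2155] yaw 1.731 q [-0.414  0.184  1.631 -0.     1.327 -0.574] F [ 1.5 -0.4 -0.8] M [0.003 0.039 0.011] w 0.08515059541096966 0.0
[297 180  24  24 464]
301 [ 0.50765566 -0.02105447  0.13404543] [0.56885022 0.03806713 0.13896676]
```

Emit:
{"op": "drive_tool", "data": {"rows": [[0.8,0.4,0,-1.1],[1.6,0.8,0,-2.2],[2.4,1.2,0,-3.3],[3.2,1.6,0,-4.4],[4,2,0,-5.5],[4.8,2.4,0,-6.6],[5.5,2.75,0,-7.7],[5.5,2.75,0,-8.8]]}}

```text
clock: 1.43
position: [0.5415, 0.0069, 0.2153]
ee_rot: [-0.0, 0.241, 0.971, 0.001]
contact_force: [-0.0, -0.6, -0.1]
width: 0.0846
gripper_force: 0.0
```

Emit:
{"op": "drive_tool", "data": {"rows": [[0,0,0,-1.1],[0,0,0,-2.2],[0,0,0,-3.3],[0,0,0,-4.4],[0,0,0,-5.5],[0,0,0,-6.6],[0,0,0,-7.7],[0,0,0,-8.8]]}}

```text
clock: 2.1
position: [0.5405, 0.0035, 0.2153]
ee_rot: [-0.001, -0.215, 0.977, 0.0]
contact_force: [-0.6, -0.4, -0.0]
width: 0.0846
gripper_force: 0.0
```

Emit:
{"op": "drive_tool", "data": {"rows": [[0,0,0,-1.1],[0,0,0,-2.2],[0,0,0,-3.3],[0,0,0,-4],[0,0,0,-4.4],[0,0,0,-4.4],[0,0,0,-4.4],[0,0,0,-4.4]]}}

```text
clock: 2.77
position: [0.5408, 0.0035, 0.2156]
ee_rot: [-0.0, -0.429, 0.903, 0.0]
contact_force: [0.8, -0.8, -1.0]
width: 0.085
gripper_force: 0.0
```

```bash
python3 -c "
from h import *
rel(.539,.0075,.130)"
```

```text
t 2.77 units [-0.08   0.155  3.423] pos [0.5408 0.0035 0.2156] yaw -2.255 q [-0.122  0.225  1.577 -0.     1.341 -2.58 ] F [ 0.8 -0.8 -1. ] M [-0.029  0.01   0.032] w 0.08500868779536809 0.0
```

Emit:
{"op": "drive_tool", "data": {"rows": [[-0.08,0.15,0.5,0],[-0.08,0.15,1.1,0],[-0.08,0.15,1.7,0],[-0.08,0.15,2.3,0],[-0.08,0.15,2.8,0],[-0.08,0.15,3.2,0],[-0.08,0.15,3.4,0],[-0.08,0.15,3.4,0]]}}

```text
clock: 3.43
position: [0.5385, 0.0074, 0.1297]
ee_rot: [-0.001, -0.429, 0.903, 0.001]
contact_force: [-0.0, -0.2, 0.4]
width: 0.0851
gripper_force: 0.0
```

```bash
python3 -c "
from h import *
rel(.539,.0075,.130)
p,d=eyes.get_image('scene');cv2.imwrite('pics/s1.png',cv2.resize(p[120:260,210:410,::-1],(800,560),interpolation=cv2.INTER_CUBIC))"
```

```text
t 3.43 units [-0.014 -0.012 -0.012] pos [0.5385 0.0074 0.1297] yaw -2.254 q [-0.115  0.286  1.716 -0.     1.141 -2.573] F [-0.  -0.2  0.4] M [ 0.008  0.048 -0.054] w 0.08510994592751676 0.0
```

View pics/s1.png

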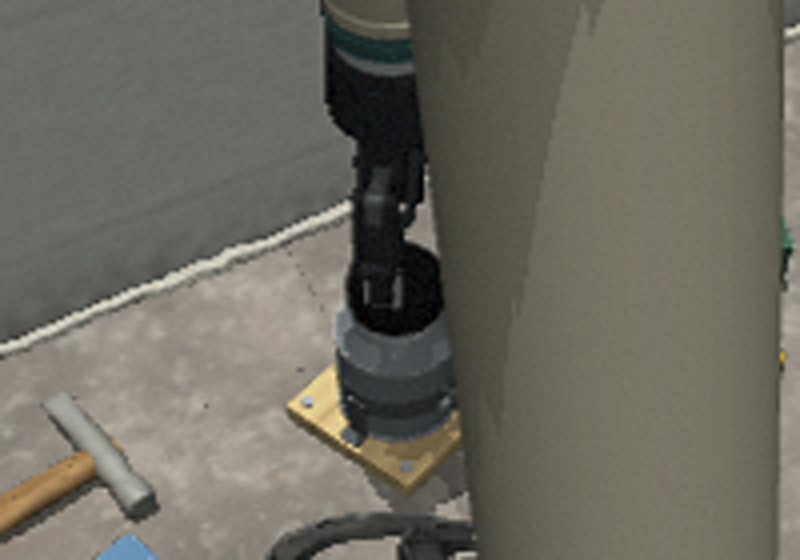

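The fingers straddle the lid (at about (395,290) in the crop), with the tips above the shoulder. Next I close the gripper.

Emit:
{"op": "drive_tool", "data": {"rows": [[0,0,0,0],[0,0,0,0],[0,0,0,0],[0,0,0,0],[0,0,0,0],[0,0,0,0],[0,0,0,0],[0,0,0,0]], "grip": 55, "newtons": 40}}

```text
clock: 4.15
position: [0.5393, 0.0074, 0.1308]
ee_rot: [0.0, -0.429, 0.903, -0.0]
contact_force: [1.2, 1.1, 0.5]
width: 0.055
gripper_force: 0.0
```

```bash
python3 -c "
from h import *
rel(.539,.0075,.130)"
```

```text
t 4.15 units [0.003 0.013 0.033] pos [0.5393 0.0074 0.1308] yaw -2.254 q [-0.115  0.285  1.715 -0.     1.141 -2.574] F [1.2 1.1 0.5] M [ 0.02  -0.034  0.044] w 0.05496147136661081 0.0
```

```bash
python3 -c "
from h import *
p,d=eyes.get_image('scene');a=cv2.resize(np.clip(p[150:240,270:345,::-1]*1.8,0,255).astype(np.uint8),(500,600),interpolation=cv2.INTER_CUBIC)
cv2.imwrite('pics/s2.png',a);rel(.539,.0075,.13)
W=pts('scene',d)
for v in range(176,206,3): print(v,[tuple(W[v,u].round(3)) for u in (298,304,310,316)])"
```

```text
t 4.2 units [0.004 0.013 0.033] pos [0.5393 0.0074 0.1308] yaw -2.254 q [-0.115  0.285  1.715 -0.     1.141 -2.574] F [-1.3  0.6  0.2] M [-0.007  0.019  0.018] w 0.05492251630962259 0.0
176 [(np.float64(0.494), np.float64(0.059), np.float64(0.241)), (np.float64(0.485), np.float64(0.048), np.float64(0.244)), (np.float64(0.506), np.float64(0.021), np.float64(0.213)), (np.float64(0.691), np.float64(-0.104), np.float64(-0.003))]
179 [(np.float64(0.497), np.float64(0.058), np.float64(0.23)), (np.float64(0.489), np.float64(0.046), np.float64(0.23)), (np.float64(0.504), np.float64(0.023), np.float64(0.206)), (np.float64(0.677), np.float64(-0.096), np.float64(-0.0))]
182 [(np.float64(0.697), np.float64(-0.043), np.float64(-0.004)), (np.float64(0.488), np.float64(0.048), np.float64(0.223)), (np.float64(0.501), np.float64(0.025), np.float64(0.199)), (np.float64(0.549), np.float64(-0.02), np.float64(0.135))]
185 [(np.float64(0.561), np.float64(0.026), np.float64(0.138)), (np.float64(0.494), np.float64(0.044), np.float64(0.206)), (np.float64(0.489), np.float64(0.032), np.float64(0.204)), (np.flo
[... 794 characters left out ...]
541), np.float64(0.038), np.float64(0.118)), (np.float64(0.522), np.float64(0.031), np.float64(0.132)), (np.float64(0.51), np.float64(0.02), np.float64(0.137)), (np.float64(0.51), np.float64(0.003), np.float64(0.127))]
200 [(np.float64(0.548), np.float64(0.035), np.float64(0.098)), (np.float64(0.521), np.float64(0.032), np.float64(0.122)), (np.float64(0.512), np.float64(0.019), np.float64(0.123)), (np.float64(0.509), np.float64(0.003), np.float64(0.118))]
203 [(np.float64(0.542), np.float64(0.038), np.float64(0.094)), (np.float64(0.524), np.float64(0.03), np.float64(0.107)), (np.float64(0.512), np.float64(0.019), np.float64(0.113)), (np.float64(0.516), np.float64(-0.001), np.float64(0.097))]
```

View pics/s2.png

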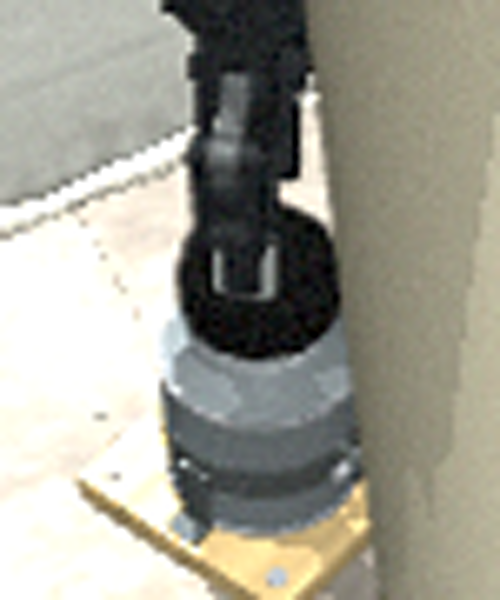

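The fingers closed to 55 mm with no contact. The depth suggests the tips are still above the lid, even though the pose says they are beside it, so I'm checking the tip height in both the old and the new data.

```bash
python3 - <<'E'
from h import *
f=np.load("scene0.npz");W=pts("scene",f["d"]);ok=(f["d"]>0)
m=ok&(np.hypot(W[...,0]-.414,W[...,1]+.399)<.08)&(W[...,2]>.06)
print("start, tcp z .2155: lowest z",np.percentile(W[m][:,2],[0,1,3,10,50]).round(4))
rel(.539,.0075,.13)
for n in("scene","top"):
    p,d=eyes.get_image(n);np.savez(n+"1.npz",p=p,d=d);W=pts(n,d);D=np.hypot(W[...,0]-.539,W[...,1]-.0075)
    m=(d>0)&(D<.085)&(W[...,2]>.1)
    z=W[m];print(n,np.histogram(z[:,2],np.arange(.1,.3,.01)))
    k=z[(z[:,2]>.142)&(z[:,2]<.2)];y=(k[:,:2]-[.539,.0075])@[-.775,.632]
    for a in np.arange(.14,.2,.006):
        s=(k[:,2]>a)&(k[:,2]<a+.006)
        if s.any():print(round(a,3),s.sum(),"along y",y[s].min().round(3),y[s].max().round(3))
E
```

```text
start, tcp z .2155: lowest z [0.2436 0.2552 0.2698 0.318  0.4327]
t 4.2 units [0.004 0.013 0.033] pos [0.5393 0.0074 0.1308] yaw -2.254 q [-0.115  0.285  1.715 -0.     1.141 -2.574] F [-1.3  0.6  0.2] M [-0.007  0.019  0.018] w 0.05492251630962259 0.0
scene (array([ 25,  44,  75, 226,   1,  12,  27,  35,   3,  10,  48,  27,  57,
        64,  80, 132,  40,  47,  83]), array([0.1 , 0.11, 0.12, 0.13, 0.14, 0.15, 0.16, 0.17, 0.18, 0.19, 0.2 ,
       0.21, 0.22, 0.23, 0.24, 0.25, 0.26, 0.27, 0.28, 0.29]))
0.146 3 along y 0.032 0.035
0.152 7 along y -0.028 0.039
0.158 15 along y -0.027 0.042
0.164 15 along y -0.026 0.043
0.17 23 along y -0.029 0.044
0.176 13 along y -0.028 0.043
0.182 1 along y -0.027 -0.027
0.188 1 along y -0.033 -0.033
0.194 10 along y -0.031 0.058
top (array([  0,   2,   5,   7,   0,   0,   0,   0,   0,   6,  21,   8,   2,
         3,  32, 140,  12,   4,  14]), array([0.1 , 0.11, 0.12, 0.13, 0.14, 0.15, 0.16, 0.17, 0.18, 0.19, 0.2 ,
       0.21, 0.22, 0.23, 0.24, 0.25, 0.26, 0.27, 0.28, 0.29]))
0.194 6 along y 0.033 0.04
```

The depth shows the tips at z≈0.150 with the TCP reported at 0.131, and the start picture shows the same roughly 37 mm disagreement. The fingers therefore really stand higher than the stated overhang implies. They are level with z above the lid and centred on it. I'll open and descend by measured tip height, watching the force.

Emit:
{"op": "drive_tool", "data": {"rows": [[0,0,0,0],[0,0,0,0],[0,0,0,0],[0,0,0,0],[0,0,0,0],[0,0,0,0],[0,0,0,0],[0,0,0,0]], "grip": 85}}

```text
clock: 4.97
position: [0.5393, 0.0074, 0.1308]
ee_rot: [0.0, -0.429, 0.903, -0.0]
contact_force: [0.0, 0.4, 0.3]
width: 0.0848
gripper_force: 0.0
```

Emit:
{"op": "drive_tool", "data": {"rows": [[0,0,0.2,0],[0,0,0.4,0],[0,0,0.6,0],[0,0,0.8,0],[0,0,1.0,0],[0,0,1.2,0],[0,0,1.3,0],[0,0,1.3,0]]}}

```text
clock: 5.63
position: [0.5387, 0.0074, 0.0974]
ee_rot: [-0.001, -0.429, 0.903, 0.0]
contact_force: [0.3, -0.0, 0.3]
width: 0.085
gripper_force: 0.0
```

```bash
cat > tip.py <<'E'
from h import *
rel(.539,.0075,.1)
p,d=eyes.get_image("scene");W=pts("scene",d)
# near finger: points outside the lid radius on the camera side
D=W[...,:2]-[.539,.0075];y=D@[-.775,.632];x=D@[.632,.775]
m=(d>0)&(y>.034)&(y<.07)&(abs(x)<.02)&(W[...,2]>.09)&(W[...,2]<.2)
z=W[m];print(m.sum(),np.sort(z[:,2])[:12].round(3),np.c_[y[m],x[m],z[:,2]][np.argsort(z[:,2])[:8]].round(3).tolist())
cv2.imwrite('pics/s3.png',cv2.resize(np.clip(p[140:230,270:345,::-1]*1.8,0,255).astype(np.uint8),(500,600),interpolation=cv2.INTER_CUBIC))
E
python3 tip.py
```

```text
t 5.63 units [-0.009 -0.005 -0.104] pos [0.5387 0.0074 0.0974] yaw -2.254 q [-0.115  0.317  1.762 -0.     1.064 -2.574] F [ 0.3 -0.   0.3] M [ 0.009 -0.022 -0.005] w 0.08501340671080666 0.0
121 [0.091 0.091 0.091 0.091 0.128 0.128 0.13  0.132 0.133 0.134 0.134 0.134] [[0.035, 0.009, 0.091], [0.035, 0.004, 0.091], [0.034, 0.002, 0.091], [0.036, -0.012, 0.091], [0.049, -0.007, 0.128], [0.051, 0.003, 0.128], [0.051, -0.009, 0.13], [0.054, 0.0, 0.132]]
```

View pics/s3.png

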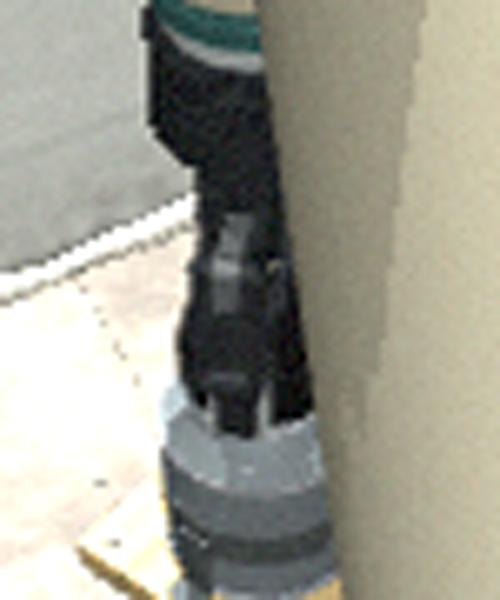

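The near finger's open tip is now at z≈0.128 (in the crop about (240,435)), outside the lid and above the shoulder. I'll go down 8 mm more and close.

Emit:
{"op": "drive_tool", "data": {"rows": [[0,0,0.08,0],[0,0,0.16,0],[0,0,0.24,0],[0,0,0.32,0],[0,0,0.32,0],[0,0,0.32,0],[0,0,0.32,0],[0,0,0.32,0]]}}

```text
clock: 6.35
position: [0.5394, 0.0073, 0.0904]
ee_rot: [0.0, -0.429, 0.903, -0.0]
contact_force: [-0.0, 0.2, -0.2]
width: 0.0852
gripper_force: 0.0
```

Emit:
{"op": "drive_tool", "data": {"rows": [[0,0,0,0],[0,0,0,0],[0,0,0,0],[0,0,0,0],[0,0,0,0],[0,0,0,0],[0,0,0,0],[0,0,0,0]], "grip": 55, "newtons": 40}}

```text
clock: 7.02
position: [0.5401, 0.0068, 0.091]
ee_rot: [0.001, -0.429, 0.903, -0.001]
contact_force: [-0.4, -3.6, 6.6]
width: 0.061
gripper_force: 43.3
```

```bash
python3 tip.py
```

```text
t 7.02 units [ 0.007  0.052 -0.361] pos [0.5401 0.0068 0.091 ] yaw -2.254 q [-1.160e-01  3.240e-01  1.770e+00 -1.000e-03  1.045e+00 -2.574e+00] F [-0.4 -3.6  6.6] M [-0.534 -0.219 -0.005] w 0.06099753947303655 43.26681196689606
180 [0.09  0.091 0.091 0.092 0.092 0.111 0.114 0.114 0.115 0.118 0.118 0.119] [[0.036, 0.012, 0.09], [0.036, -0.009, 0.091], [0.035, -0.019, 0.091], [0.036, 0.006, 0.092], [0.034, -0.006, 0.092], [0.035, -0.001, 0.111], [0.037, 0.001, 0.114], [0.037, -0.009, 0.114]]
```

Gripped at 61 mm with 43 N. Now the first 0.6 rad, which is before any seal contact.

Emit:
{"op": "drive_tool", "data": {"rows": [[0,0,0.004,1],[0,0,0.008,2],[0,0,0.012,3],[0,0,0.017,4],[0,0,0.021,5],[0,0,0.025,6],[0,0,0.025,6],[0,0,0.025,6]]}}

```text
clock: 7.73
position: [0.5399, 0.007, 0.0903]
ee_rot: [0.001, -0.129, 0.992, -0.0]
contact_force: [1.0, -1.1, 5.0]
width: 0.061
gripper_force: 43.5
```

```bash
python3 -c "
from h import *
rel(.539,.0075,.09)"
```

```text
t 7.73 units [0.032 0.027 0.013] pos [0.5399 0.007  0.0903] yaw -2.882 q [-1.150e-01  3.240e-01  1.771e+00 -1.000e-03  1.044e+00 -1.945e+00] F [ 1.  -1.1  5. ] M [-0.468 -0.077 -0.058] w 0.06098776353651278 43.54298114776611
```

Emit:
{"op": "drive_tool", "data": {"rows": [[0,0,0.004,1],[0,0,0.008,2],[0,0,0.012,3],[0,0,0.017,4],[0,0,0.021,5],[0,0,0.025,6],[0,0,0.025,6],[0,0,0.025,6]]}}

```text
clock: 8.4
position: [0.5399, 0.0074, 0.0897]
ee_rot: [0.001, 0.184, 0.983, 0.0]
contact_force: [0.1, -0.4, 6.0]
width: 0.0609
gripper_force: 43.5
```

```bash
python3 -c "
from h import *
rel(.539,.0075,.09)
p,d=eyes.get_image('scene');cv2.imwrite('pics/s4.png',p[:,:,::-1])
rel(.539,.0075,.09)"
```

```text
t 8.4 units [ 0.035 -0.008 -0.013] pos [0.5399 0.0074 0.0897] yaw 2.772 q [-0.115  0.325  1.772  0.     1.043 -1.317] F [ 0.1 -0.4  6. ] M [-0.404 -0.002 -0.089] w 0.06088127302294592 43.54956865310669
t 8.45 units [ 0.035 -0.007 -0.013] pos [0.5399 0.0073 0.0897] yaw 2.772 q [-0.115  0.325  1.772  0.     1.043 -1.317] F [ 1.  -1.4  5.4] M [-0.342  0.002 -0.029] w 0.06099425248680411 43.5496723651886
```

Emit:
{"op": "drive_tool", "data": {"rows": [[0,0,0.004,1],[0,0,0.008,2],[0,0,0.012,3],[0,0,0.017,4],[0,0,0.017,4],[0,0,0.017,4],[0,0,0.017,4],[0,0,0.017,4]]}}

```text
clock: 9.12
position: [0.54, 0.0076, 0.0893]
ee_rot: [0.001, 0.384, 0.923, 0.0]
contact_force: [0.5, -0.9, 5.1]
width: 0.0607
gripper_force: 43.5
```

```bash
cat > r.py <<'E'
from h import *
M=[]
for i in range(3):
    eyes.get_image('scene');s=get_state();M.append(s["moment"][2])
rel(.539,.0075,.09);print("Mz",np.round(M,3),np.mean(M).round(3))
E
python3 r.py
```

```text
t 9.27 units [ 0.026 -0.029 -0.028] pos [0.54   0.0075 0.0893] yaw 2.353 q [-0.115  0.326  1.773  0.     1.042 -0.898] F [ 0.8 -1.   6.2] M [-0.243  0.098 -0.054] w 0.060823284200381106 43.5475891828537
Mz [-0.057 -0.024 -0.054] -0.045
```

Emit:
{"op": "drive_tool", "data": {"rows": [[0,0,0.004,1],[0,0,0.008,2],[0,0,0.012,3],[0,0,0.017,4],[0,0,0.017,4],[0,0,0.017,4],[0,0,0.017,4],[0,0,0.017,4]]}}

```text
clock: 9.93
position: [0.5403, 0.0076, 0.089]
ee_rot: [0.001, 0.567, 0.824, 0.001]
contact_force: [1.7, -0.7, 6.4]
width: 0.0612
gripper_force: 43.6
```

```bash
python3 r.py
```

```text
t 10.08 units [ 0.014 -0.05  -0.041] pos [0.5403 0.0076 0.089 ] yaw 1.935 q [-0.115  0.326  1.773  0.     1.041 -0.48 ] F [ 1.5 -0.   7. ] M [-0.192  0.077  0.217] w 0.06120083556423861 43.56865704059601
Mz [0.214 0.214 0.217] 0.215
```

The seal has taken up: Mz is 0.215 at a stop, so about 0.4 N m turning. I'll add about 0.13 rad.

Emit:
{"op": "drive_tool", "data": {"rows": [[0,0,0.002,0.4],[0,0,0.004,0.8],[0,0,0.005,1.2],[0,0,0.005,1.2],[0,0,0.005,1.2],[0,0,0.005,1.2],[0,0,0.005,1.2],[0,0,0.005,1.2]]}}

```text
clock: 10.75
position: [0.5404, 0.0076, 0.0889]
ee_rot: [0.001, 0.618, 0.786, 0.001]
contact_force: [1.8, -0.1, 6.2]
width: 0.061
gripper_force: 43.6
```

```bash
python3 r.py
```

```text
t 10.9 units [ 0.009 -0.054 -0.045] pos [0.5404 0.0076 0.0889] yaw 1.81 q [-0.115  0.326  1.773  0.     1.04  -0.355] F [ 2.1 -0.1  5.4] M [-0.173  0.204  0.299] w 0.06047419891852958 43.56604993343353
Mz [0.287 0.317 0.299] 0.301
```

Emit:
{"op": "drive_tool", "data": {"rows": [[0,0,0.002,0.4],[0,0,0.004,0.8],[0,0,0.004,1],[0,0,0.004,1],[0,0,0.004,1],[0,0,0.004,1],[0,0,0.004,1],[0,0,0.004,1]]}}

```text
clock: 11.57
position: [0.5404, 0.0076, 0.0888]
ee_rot: [0.001, 0.658, 0.753, 0.001]
contact_force: [2.7, -0.5, 6.7]
width: 0.0609
gripper_force: 43.6
```

```bash
python3 r.py
```

```text
t 11.72 units [ 0.005 -0.057 -0.049] pos [0.5404 0.0076 0.0888] yaw 1.706 q [-0.115  0.326  1.773  0.     1.04  -0.25 ] F [1.3 0.1 6.1] M [-0.163  0.221  0.314] w 0.0604849685371538 43.57173800468445
Mz [0.412 0.416 0.314] 0.381
```

The stop reading is about 0.38, so about 0.58 N m turning, which is snug. Now I let go and lift clear.

Emit:
{"op": "drive_tool", "data": {"rows": [[0,0,0,0],[0,0,0,0],[0,0,0,0],[0,0,0,0],[0,0,0,0],[0,0,0,0],[0,0,0,0],[0,0,0,0]], "grip": 85}}

```text
clock: 12.38
position: [0.5392, 0.0074, 0.0879]
ee_rot: [-0.0, 0.658, 0.753, -0.0]
contact_force: [0.4, -0.1, 0.3]
width: 0.085
gripper_force: 0.0
```

Emit:
{"op": "drive_tool", "data": {"rows": [[0,0,-0.3,0],[0,0,-0.8,0],[0,0,-1.4,0],[0,0,-2,0],[0,0,-2.6,0],[0,0,-3.2,0],[0,0,-3.5,0],[0,0,-3.5,0]]}}

```text
clock: 13.05
position: [0.5407, 0.0072, 0.1778]
ee_rot: [0.002, 0.658, 0.753, 0.001]
contact_force: [0.3, -0.1, -0.3]
width: 0.0851
gripper_force: 0.0
```

```bash
python3 -c "
from h import *
rel(.539,.0075,.09)
p,d=eyes.get_image('scene');W=pts('scene',d);D=np.hypot(W[...,0]-.539,W[...,1]-.0075)
k=(D<.025)&(W[...,2]>.12)&(W[...,2]<.145);print('lid z',np.median(W[k][:,2]),k.sum())
cv2.imwrite('pics/s5.png',p[:,:,::-1])"
```

```text
t 13.05 units [ 0.024 -0.082  3.512] pos [0.5407 0.0072 0.1778] yaw 1.704 q [-0.115  0.247  1.644 -0.     1.246 -0.249] F [ 0.3 -0.1 -0.3] M [-0.074 -0.068  0.013] w 0.08511588945394616 0.0
lid z 0.13465840660174894 221
```

View pics/s5.png

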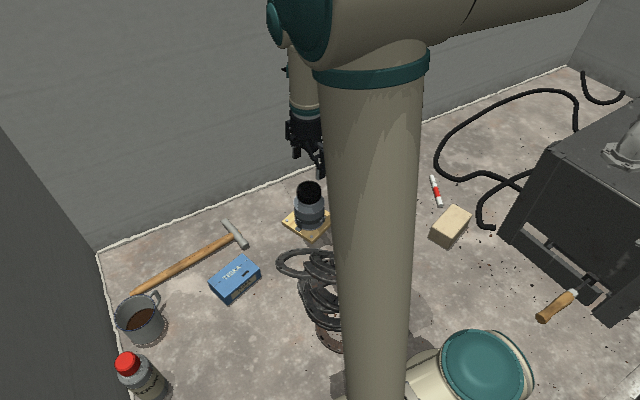

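The gripper (about (310,150)) is clear above the lid (309,192), and the blue carton is where it was. The arm hides the tape measure in this view, but I never went near it. Handing in.

```bash
python3 -c "
from rig import order
print(order.sign_off())"
```

```text
the job is handed in; nothing more can be done
None
```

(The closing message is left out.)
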